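# Fit the bottle nest to the capping jig

## Robot

A 7-joint arm with a two-finger parallel gripper is mounted at the origin on the work surface. World frame = base frame: x ahead of the robot, y to its left, z up, the work surface at z = 0. Lengths are in m, angles in rad, forces in N, time in s.
With the tool pointing down it reaches from about 0.35 to 0.9 m from the base axis. Payload 8.1 kg.
Tool frame: the origin (TCP) lies at the very end of the fingers, on their centre line; the grasp point (between the pads) lies 19 mm behind it (grasp_offset is the distance from the TCP to the grasp point, in m); z points along the fingers, y is the line along which they close (so a half turn about z gives the same grasp; the last joint's range is limited). The gripper opens to 92 mm and grips with 3 to 60 N. Pads are 19 mm wide; open, the fingers measure 130 mm over their backs; the gripper's body (75 mm by 190 mm) begins 47 mm behind the grasp point.
Start: joints at [-1.295, 0.434, 0.025, 1.573, -0.012, 1.134, -0.075], TCP at [0.231, 0.581, 0.227] pointing down, gripper open.
Joint ranges: [-2.62, 2.62], [-0.44, 2.09], [-1.27, 1.32], [0.08, 2.57], [-1.32, 4.46], [0.12, 2], [-2.74, 2.74]. Speed limits (rad/s): [2.22, 2.22, 3.01, 3.01, 3.14, 3.14, 3.14].

## Interface

Orientations are given as a rotation vector (axis times angle).
In Python, from cell import observe, get_image, camera_params, sign_off, silhouettes, grasp_offset gives the robot as it stands. The module is installed in compiled form; this text tells all that it offers.
- The arm moves only by the tool jog_arm, never from a script. Its argument "motion" is a list that holds one entry, the list of rows, each a list of 7 numbers: the shift along the tool's x, y, z in m, then the turn, a rotation vector about the tool's x, y, z in rad, then the closure, from -1 (fully open) to 1 (shut), so that 0 is half open. In form: [[[dx, dy, dz, wx, wy, wz, hand], ...]]. A call has 1 to 10 rows; each row is the pose to reach, as a shift and turn from the pose commanded when the call began, along the tool's axes at that moment; what a row does not reach only later rows make up. A row lasts 1/12 s, in which the tool goes at most 41.7 mm and 7.16 degrees, less where a joint would pass 70% of its speed; a pose out of reach is approached as far as the arm can. A call with a gripper value outside its range is refused whole. The fingers move at their own pace and stop on an object; "force" is the grip in N (left out, the last holds). Time passes only in rows, so rows that repeat a pose let the fingers close. It gives the time, the measured TCP pose, the force, the opening and the grip force at its end, in the units of the state.
- observe(): the state, without advancing time (a new reading comes with each control period).
- get_image(name): name is "scene" or "side" or "wrist"; returns the picture (420x560x3 uint8, red, green, blue); there is no depth.
- camera_params(name): a dict with "vertical_fov" (degrees; the focal length in pixels is half the picture's height over the tangent of half this angle, whatever the lens; pixels are square), "cx", "cy" (the principal point, pixels), "dist_coeffs" ([k1, k2, p1, p2, k3] as OpenCV has them; the pictures are not rectified), "T" (4x4, takes a point from camera to world coordinates). Camera axes: x right, y down, z forward; pixel columns grow to the right and rows downward; lengths in m; the calibration is good to about 2 mm. A picture is of the moment at which its call begins: read the wrist's pose just before it. camera_params takes no time and is no camera call; for the wrist camera it gives the pose at the moment of the call.
- sign_off(): hands the job in; it is judged then, once.
Trained networks look in the newest picture that a camera, given by its name, has taken for a name from the list of things; names that differ only in an ending like _2 or _b are one class to them, and where a whole thing is asked for, a point or a joint stands for the part that bears it (a point fixed in the world has none). Each returns a list of dicts, best first, with "p" (0 to 1); they miss things now and then, are a little off and sometimes report something else, mostly with a low value. They report only what shows in the picture. A call takes as long as a camera call.
- silhouettes(query, camera): "mask" (420x560 bool, what is visible of it) and "pixel" ([column, row] in pixels, amid what is visible of it).
The state is a dict: "clock": time; "joints": joint angles; "dq": joint speeds; "joint_efforts": joint torques, N m; "position": TCP position; "ee_rot": TCP orientation; "force": force on the tool from outside, world axes, zero at the start; "ft_torque": the same for the moment, N m; "width": opening from 0.0 (shut) to 1.0 (fully open); "gripper_force": force on a finger pad.
Only numpy, scipy, OpenCV 4.12 (cv2) and the standard library are available. Lean on these libraries where they do the work, as an engineer would, in place of code of your own. Each camera call takes 0.05 s, during which the arm holds its last target. There are 200 camera calls.

## Task

Set the capping jig up for the open 30 ml amber vial: put the middle-sized white nest over the jig's spindle, feel for the turn at which its slot takes the spindle's key, never forcing it, and let it down fully home on the flange. Then stand the open vial upright on the floor of the nest's pocket, gently, let go, and leave everything else on the table where it is.

Things in the scene. Friction and masses are not known exactly. Their poses are not given: they have to be found in the camera images.
- jig: The capping jig, fixed to the table: aluminium base plate 150 x 170 x 12 mm, on it a round clutch housing (92 mm across) and a sprung steel spindle. The spindle yields straight down under load: it starts to give at about 4 N, by 1.6 N per mm, and is solid after 7 mm (about 15 N). Origin: middle of the plate's underside, on the spindle's axis; z up, -x is its front.
- jig_seat (a point): Centre of the upper face of the spindle's flange (80 mm across, its face 55 mm above the table), axes as jig. One key, 7.5 mm wide, sticks out from the hub's side to 25 mm from the axis and rises from the flange to 16 mm above it. A nest that rests on the key has its underside 16 mm above this point; fully home, at this point's height.
- hub_top (a point): Top of the round hub on the flange, on the axis, axes as jig: hub 34 mm across, 24 mm high, its top 4 mm tapered to 27 mm across. The spindle sits in a stiff slip clutch (slips at 0.5 N m) and stands where the last cap stopped it: the key points within 0.8 rad either side of the jig's rear (+x). The key's angle is not reported: find it by feel or by sight.
- nest_centre (a point): Centre (28 mm above the underside) of the middle-sized white plastic nest, loose, about 110 g, upright on the table: an octagonal sleeve 54 mm across flats, 56 mm high, open below. One slot, 10 mm wide and full height, cuts through the middle of the flat on its own +x side; it takes the key with 0.05 rad to spare each way. Flats stand every 45 degrees, two of them on +y and -y.
- nest_pocket (a point): Middle of the pocket's floor in the same nest, 32 mm above its underside. The pocket above it, for the vial, is 36 mm across and 24 mm deep, open at the top. Below the floor (6 mm thick) is the bore for the hub, 36 mm across and 26 mm deep, open at the underside.
- vial_centre (a point): Centre (half-way up) of the open 30 ml amber glass vial, loose, upright on the table: round body 33 mm across, straight from 3 to 56 mm above its underside, neck 18 mm across, open, top 79 mm above the underside. This point is 39.5 mm above its underside.
- nest_small_centre (a point): Centre (28 mm up) of the small nest: as the nest but 44 mm across flats with a 27 mm pocket. Leave it alone.
- nest_large_centre (a point): Centre (28 mm up) of the large nest: as the nest but 68 mm across flats with a 48 mm pocket. Leave it alone.
- vial_done_centre (a point): Centre (39.5 mm up) of a 30 ml vial already closed with a white cap, 33 mm across, 79 mm high. Leave it alone.
- mini_a_centre (a point): Centre (25 mm up) of a capped 10 ml vial, 25 mm across, 50 mm high. Leave it alone.
- mini_b_centre (a point): Centre (25 mm up) of an open 10 ml vial, 25 mm across, 50 mm high. Leave it alone.
- cap: A loose white screw cap, 23 mm across, 17 mm high; origin under its centre. Leave it alone.

How it is judged:
By the outcome, as a careful person would: the job done as asked, in the order asked, and still so for the second after the job is handed in, with the robot touching nothing.
It also fails if it takes over 72 s, if anything falls off the work surface, if the arm or the gripper's body presses on something with over 40 N, if the wrist force passes 120 N, or if a joint passes its speed limit or range.

## Working session

There is one attempt and no reset: what is moved stays moved. The work goes in short steps, Python scripts to look and compute and a tool call to move; the robot and the scene stay as the last step left them, time stands still between calls to the robot, and variables do not carry over. Pictures are saved under pics/ and viewed, at most 10 in all, crops included, and the job is handed in when it is done.

Besides the shell and the picture viewer there is one more tool, called by a JSON object that holds its "op" and its "data", one argument or row to a line. jog_arm: Moves the arm, as the interface text tells. Its arguments: {"type":"object","properties":{"motion":{"type":"array"},"force":{"type":"number"}},"required":["motion"]}

```bash
mkdir -p pics; python3 - <<'E'
from cell import *
import cv2,numpy as np
np.set_printoptions(precision=4,suppress=True)
print(observe(),grasp_offset)
for c in ["scene","side"]:
    im=get_image(c); cv2.imwrite(f"pics/{c}0.png",im[:,:,::-1])
    p=camera_params(c);print(c,p)
    for q in ["jig","nest_centre","vial_centre","nest_small_centre","nest_large_centre","vial_done_centre"]:
        for r in silhouettes(q,c)[:3]:
            ys,xs=np.nonzero(r["mask"]);print(q,round(r["p"],2),r["pixel"],xs.min(),xs.max(),ys.min(),ys.max())
E
```

```text
{'clock': 0.0, 'joints': array([-1.2946,  0.4352,  0.025 ,  1.5741, -0.0116,  1.134 , -0.0751]), 'dq': array([-0.0018, -0.0002,  0.0017, -0.0003, -0.0008,  0.0013,  0.0013]), 'joint_efforts': array([ -0.0011, -66.7864,   0.9842, -31.4472,  -0.0607,   0.0424,
         0.0001]), 'position': array([0.231 , 0.5802, 0.2259]), 'ee_rot': array([-0.5915, -3.0852,  0.0025]), 'force': array([ 0.3237, -0.0633, -0.209 ]), 'ft_torque': array([ 0.0243, -0.0134,  0.0789]), 'gripper_force': 0.0, 'width': 1.0011097177381427} 0.0188
scene {'vertical_fov': 57.091955685312826, 'cx': 284.65558643388704, 'cy': 211.16720833013383, 'dist_coeffs': array([0.0301, 0.    , 0.    , 0.    , 0.    ]), 'T': array([[ 0.7131,  0.5901, -0.3786,  0.9306],
       [ 0.7011, -0.6013,  0.3834, -0.3621],
       [-0.0014, -0.5388, -0.8424,  0.9496],
       [ 0.    ,  0.    ,  0.    ,  1.    ]])}
jig 0.6 [248.9, 240.1] 207 286 204 274
nest_centre 0.8 [322.0, 154.8] 315 333 141 166
vial_centre 0.75 [184.8, 277.1] 178 195 267 286
vial_centre 0.62 [243.9, 238.3] 206 286 204 275
vial_centre 0.48 [355.5, 182.8] 351 367 173 195
nes
[... 248 characters left out ...]
34, 'cx': 277.5993168121275, 'cy': 205.89398762821733, 'dist_coeffs': array([-0.0011,  0.    ,  0.    ,  0.    ,  0.    ]), 'T': array([[-0.996 , -0.0547,  0.0711,  0.4845],
       [-0.0896,  0.6419, -0.7615,  0.8174],
       [-0.004 , -0.7648, -0.6442,  0.7446],
       [ 0.    ,  0.    ,  0.    ,  1.    ]])}
jig 0.7 [304.8, 204.4] 275 333 180 228
jig 0.27 [247.1, 357.1] 242 254 347 369
nest_centre 0.65 [321.8, 309.2] 304 332 292 329
vial_centre 0.72 [312.5, 158.4] 307 318 144 169
nest_small_centre 0.66 [247.0, 299.8] 233 256 283 316
nest_small_centre 0.51 [295.1, 135.7] 292 298 126 141
nest_large_centre 0.75 [276.5, 154.8] 265 288 140 167
vial_done_centre 0.51 [212.2, 179.0] 207 218 165 193
```

```bash
python3 - <<'E'
import cv2
a=cv2.imread("pics/scene0.png")[110:350,150:410];cv2.imwrite("pics/s1.png",cv2.resize(a,(650,600),interpolation=2))
a=cv2.imread("pics/side0.png")[100:380,170:380];cv2.imwrite("pics/d1.png",cv2.resize(a,(450,600),interpolation=2))
E
```

```text
(no output)
```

View pics/s1.png

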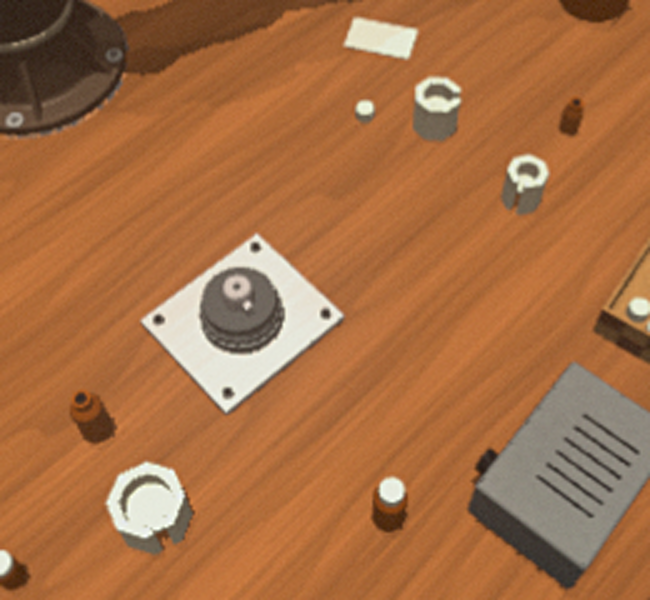

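View pics/d1.png

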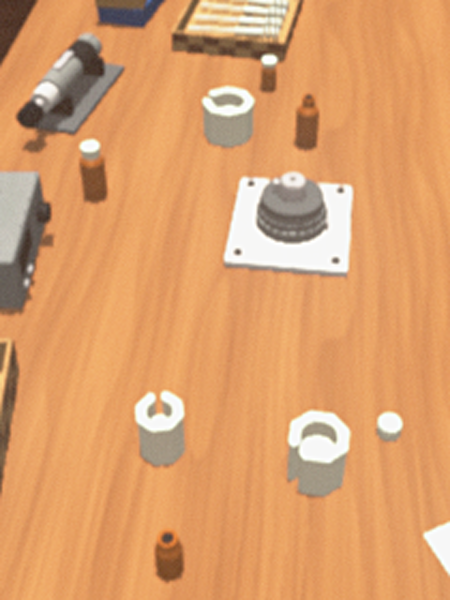

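```bash
cat > h.py <<'E'
from cell import *
import cv2,numpy as np
from scipy.spatial.transform import Rotation as R
np.set_printoptions(precision=4,suppress=True)
def ray(c,px,P=None):
    p=P or camera_params(c);f=210/np.tan(np.radians(p["vertical_fov"]/2))
    K=np.array([[f,0,p["cx"]],[0,f,p["cy"]],[0,0,1]])
    u=cv2.undistortPoints(np.array([[px]],float),K,p["dist_coeffs"])[0,0]
    return p["T"][:3,3],p["T"][:3,:3]@[u[0],u[1],1]
def onz(c,px,z,P=None):
    o,d=ray(c,px,P);return o+d*(z-o[2])/d[2]
def pix(c,X,P=None):
    p=P or camera_params(c);f=210/np.tan(np.radians(p["vertical_fov"]/2))
    K=np.array([[f,0,p["cx"]],[0,f,p["cy"]],[0,0,1]]);T=np.linalg.inv(p["T"])
    return cv2.projectPoints(np.atleast_2d(X).astype(float),cv2.Rodrigues(T[:3,:3])[0],T[:3,3],K,p["dist_coeffs"])[0][:,0]
def togo(X,yaw=None):
    "shift in tool axes to world TCP X, and z turn to put tool y at yaw (mod pi), tool pointing down"
    s=observe();r=R.from_rotvec(s["ee_rot"]);v=r.inv().apply(np.array(X)-s["position"])
    y=r.apply([0,1,0]);a=np.arctan2(y[1],y[0])
    t=None if yaw is None else -((yaw-a+np.pi/2)%np.pi-np.pi/2)
    print("shift",v,"turn",t,"tool y yaw",a,"q7",s["joints"][6],"z axis",r.apply([0,0,1]))
E
python3 - <<'E'
from h import *
S=lambda x,y:(150+x*.4,110+y*.4); D=lambda x,y:(170+x*.46667,100+y*.46667)
for n,z,a,b in [("nest top",.056,(437,95),(319,437)),("slot",.056,(459,94),(296,442)),("hub",.079,(237,287),(292,180)),("key",.071,(249,306),(278,181)),("vialtop",.079,(81,398),(309,99))]:
    print(n,onz("scene",S(*a),z),onz("side",D(*b),z))
for a in [(256,235),(343,317),(227,411),(141,322)]: print("plate",onz("scene",S(*a),.012))
for a in [(242,178),(354,187),(348,273),(225,265)]: print("plate side",onz("side",D(*a),.012))
p=camera_params("wrist");print(p,R.from_rotvec(observe()["ee_rot"]).as_matrix())
togo([.4,.3,.2],0)
E
```

```text
nest top [0.4557 0.2946 0.056 ] [0.4509 0.2998 0.056 ]
slot [0.4739 0.3146 0.056 ] [0.4721 0.3073 0.056 ]
hub [ 0.4946 -0.0692  0.079 ] [ 0.4906 -0.0651  0.079 ]
key [ 0.5166 -0.0733  0.071 ] [ 0.508  -0.0722  0.071 ]
vialtop [ 0.4792 -0.2602  0.079 ] [ 0.4741 -0.2536  0.079 ]
plate [0.4247 0.0163 0.012 ]
plate [0.5733 0.0095 0.012 ]
plate [ 0.5648 -0.1551  0.012 ]
plate [ 0.4188 -0.1508  0.012 ]
plate side [ 0.5591 -0.1527  0.012 ]
plate side [ 0.4079 -0.1454  0.012 ]
plate side [0.4176 0.0248 0.012 ]
plate side [0.5657 0.0233 0.012 ]
{'vertical_fov': 65.58912517709018, 'cx': 285.19073826080506, 'cy': 208.4353480735149, 'dist_coeffs': array([0.021, 0.   , 0.   , 0.   , 0.   ]), 'T': array([[ 0.3689,  0.8981,  0.2394,  0.167 ],
       [ 0.9295, -0.3566, -0.0946,  0.6057],
       [ 0.0004,  0.2574, -0.9663,  0.3838],
       [ 0.    ,  0.    ,  0.    ,  1.    ]])} [[-0.9291  0.3699  0.    ]
 [ 0.3699  0.9291  0.0001]
 [ 0.      0.0001 -1.    ]]
shift [-0.2607 -0.1983  0.0268] turn 1.1918714946620328 tool y yaw 1.1918714946620328 q7 -0.0751193746418103 z axis [ 0.      0.0001 -1.    ]
```

```bash
python3 -c "
from h import *
togo([.453,.297,.2],2.17)"
```

```text
shift [-0.311  -0.1815  0.0268] turn -0.9781285053379669 tool y yaw 1.1918714946620328 q7 -0.0751193746418103 z axis [ 0.      0.0001 -1.    ]
```

{"op": "jog_arm", "data": {
  "motion": [
    [[-0.311, -0.1815, 0.027, 0, 0, -0.98, -1], [-0.311, -0.1815, 0.027, 0, 0, -0.98, -1], [-0.311, -0.1815, 0.027, 0, 0, -0.98, -1], [-0.311, -0.1815, 0.027, 0, 0, -0.98, -1], [-0.311, -0.1815, 0.027, 0, 0, -0.98, -1], [-0.311, -0.1815, 0.027, 0, 0, -0.98, -1], [-0.311, -0.1815, 0.027, 0, 0, -0.98, -1], [-0.311, -0.1815, 0.027, 0, 0, -0.98, -1], [-0.311, -0.1815, 0.027, 0, 0, -0.98, -1], [-0.311, -0.1815, 0.027, 0, 0, -0.98, -1]]
  ]
}}

```text
clock: 1.53
position: [0.4584, 0.2886, 0.1993]
ee_rot: [-0.915, 3.004, -0.007]
force: [0.0, -1.7, 0.0]
width: 1.0
gripper_force: 0.0
```

{"op": "jog_arm", "data": {
  "motion": [
    [[0, 0, 0, 0, 0, 0, -1], [0, 0, 0, 0, 0, 0, -1]]
  ]
}}

```text
clock: 1.7
position: [0.4528, 0.2973, 0.1998]
ee_rot: [0.929, -3.001, -0.001]
force: [-0.5, 0.6, 1.1]
width: 1.0
gripper_force: 0.0
```

```bash
python3 - <<'E'
from h import *
togo([.453,.297,.2],2.17)
P=camera_params("wrist")
im=get_image("wrist"); cv2.imwrite("pics/w1full.png",im[:,:,::-1])
for r in silhouettes("nest_centre","wrist")[:2]:
    ys,xs=np.nonzero(r["mask"]);print(r["p"],r["pixel"],xs.min(),xs.max(),ys.min(),ys.max())
px=pix("wrist",[.453,.297,.056],P)[0];print(px)
x,y=px.astype(int);x0=max(0,x-75);y0=max(0,y-60)
print(x0,y0);cv2.imwrite("pics/w1.png",cv2.resize(im[y0:y0+150,x0:x0+190,::-1],None,fx=4,fy=4,interpolation=2))
E
```

```text
shift [ 0.     -0.0003 -0.0002] turn 0.0009419113394115719 tool y yaw 2.1709419113394115 q7 1.462847713687985 z axis [-0.0002  0.0005 -1.    ]
0.91 [286.1, 192.3] 257 315 161 224
[285.0369 197.1739]
210 137
```

View pics/w1.png

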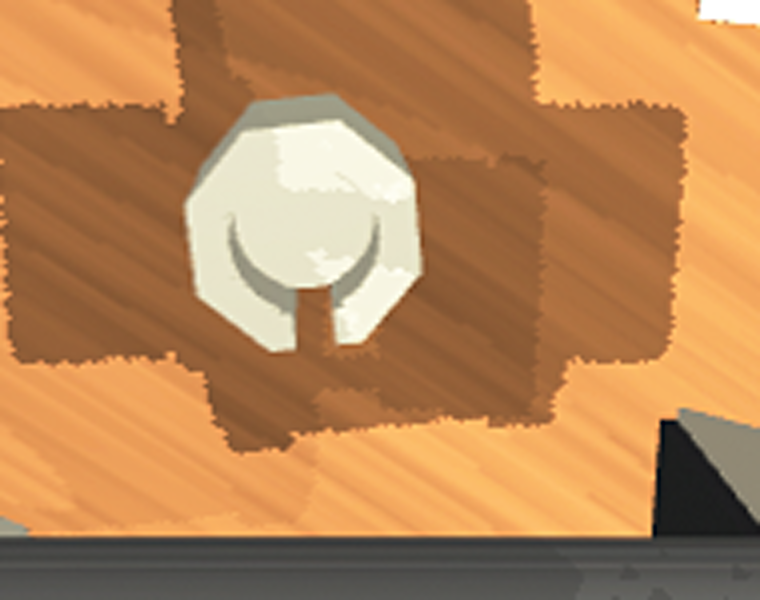

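```bash
python3 - <<'E'
from h import *
V=[(246,131),(341,120),(413,182),(421,272),(365,344),(272,352),(196,295),(185,205)]
W=np.array([onz("wrist",(210+x/4-.4,137+y/4-.4),.056)[:2] for x,y in V])
c=W.mean(0);d=W-c;print(c,np.hypot(*d.T)*np.cos(np.pi/8)*2)
a=np.arctan2(d[:,1],d[:,0]);m=np.angle(np.mean(np.exp(8j*(a-np.pi/8))))/8
s=onz("wrist",(210+314/4-.4,137+348/4-.4),.056)[:2]-c; print("slot yaw rough",np.arctan2(s[1],s[0]),"mod45",m,m+np.pi/4)
n=m
for k in range(8):
    if abs((m+k*np.pi/4-np.arctan2(s[1],s[0])+np.pi)%(2*np.pi)-np.pi)<.39:n=m+k*np.pi/4
print("nest yaw",n); togo([c[0],c[1],.022],n+np.pi/2)
E
```

```text
[0.4512 0.2983] [0.0537 0.0543 0.0531 0.0532 0.055  0.0538 0.0544 0.0542]
slot yaw rough 0.6859226311474645 mod45 -0.07533980721712331 0.710058356180325
nest yaw 0.710058356180325
shift [0.0008 0.0003 0.1778] turn -0.1070461433942711 tool y yaw 2.1738085395809503 q7 1.4631354187191248 z axis [-0.0002  0.0007 -1.    ]
```

{"op": "jog_arm", "data": {
  "motion": [
    [[0.001, 0, 0.04, 0, 0, -0.107, -0.7], [0.001, 0, 0.08, 0, 0, -0.107, -0.7], [0.001, 0, 0.12, 0, 0, -0.107, -0.7], [0.001, 0, 0.15, 0, 0, -0.107, -0.7], [0.001, 0, 0.17, 0, 0, -0.107, -0.7], [0.001, 0, 0.18, 0, 0, -0.107, -0.7], [0.001, 0, 0.18, 0, 0, -0.107, -0.7], [0.001, 0, 0.18, 0, 0, -0.107, 1], [0.001, 0, 0.18, 0, 0, -0.107, 1], [0.001, 0, 0.18, 0, 0, -0.107, 1]]
  ],
  "force": 20
}}

```text
clock: 2.63
position: [0.453, 0.2974, 0.0213]
ee_rot: [-1.089, 2.944, 0.001]
force: [-0.2, 0.1, 0.2]
width: 0.676
gripper_force: 0.0
```

{"op": "jog_arm", "data": {
  "motion": [
    [[0, 0, 0, 0, 0, 0, 1], [0, 0, 0, 0, 0, 0, 1], [0, 0, 0, 0, 0, 0, 1]]
  ]
}}

```text
clock: 2.88
position: [0.4529, 0.2971, 0.021]
ee_rot: [-1.088, 2.945, 0.001]
force: [-1.0, -0.7, 6.8]
width: 0.589
gripper_force: 20.0
```

{"op": "jog_arm", "data": {
  "motion": [
    [[0, 0, -0.03, 0, 0, 0, 1], [0, 0, -0.07, 0, 0, 0, 1], [0, 0, -0.11, 0, 0, 0, 1], [0.02, -0.03, -0.139, 0, 0, 0.1, 1], [0.035, -0.065, -0.139, 0, 0, 0.2, 1], [0.05, -0.1, -0.139, 0, 0, 0.3, 1], [0.067, -0.135, -0.139, 0, 0, 0.4, 1], [0.083, -0.17, -0.139, 0, 0, 0.5, 1], [0.1, -0.205, -0.139, 0, 0, 0.6, 1], [0.117, -0.24, -0.139, 0, 0, 0.7, 1]]
  ]
}}

```text
clock: 3.72
position: [0.5195, 0.0362, 0.1593]
ee_rot: [-0.005, 3.141, 0.001]
force: [1.2, 0.6, -1.1]
width: 0.584
gripper_force: 20.0
```

```bash
python3 -c "
from h import *
togo([.554,-.086,.16],1.27);print(observe()['force'],observe()['ft_torque'])"
```

```text
shift [-0.0341 -0.1223 -0.0007] turn 0.3040474492009231 tool y yaw 1.574047449200923 q7 1.463232005617227 z axis [ 0.0009  0.0004 -1.    ]
[ 1.2366  0.5663 -1.1019] [ 0.058  -0.045   0.0059]
```

{"op": "jog_arm", "data": {
  "motion": [
    [[-0.012, -0.04, 0, 0, 0, 0.1, 1], [-0.024, -0.08, 0, 0, 0, 0.2, 1], [-0.034, -0.115, 0, 0, 0, 0.3, 1], [-0.034, -0.12, 0, 0, 0, 0.3, 1], [-0.034, -0.12, 0, 0, 0, 0.3, 1], [-0.034, -0.12, 0, 0, 0, 0.3, 1]]
  ]
}}

```text
clock: 4.22
position: [0.554, -0.0812, 0.1588]
ee_rot: [-0.456, -3.108, -0.001]
force: [0.4, -0.5, -1.4]
width: 0.588
gripper_force: 20.0
```

```bash
python3 - <<'E'
from h import *
togo([.554,-.086,.16],1.27)
P=camera_params("wrist")
im=get_image("wrist"); cv2.imwrite("pics/w2full.png",im[:,:,::-1])
px=pix("wrist",[.492,-.067,.079],P)[0];print(px)
x,y=px.astype(int);x0=max(0,x-75);y0=max(0,y-70)
print(x0,y0);cv2.imwrite("pics/w2.png",cv2.resize(im[y0:y0+150,x0:x0+150,::-1],None,fx=4,fy=4,interpolation=2))
E
```

```text
shift [-0.0013 -0.0046 -0.0012] turn 0.009195033743103043 tool y yaw 1.279195033743103 q7 1.4457057900797583 z axis [-0.0002  0.0007 -1.    ]
[279.7226 129.4628]
204 59
```

View pics/w2.png

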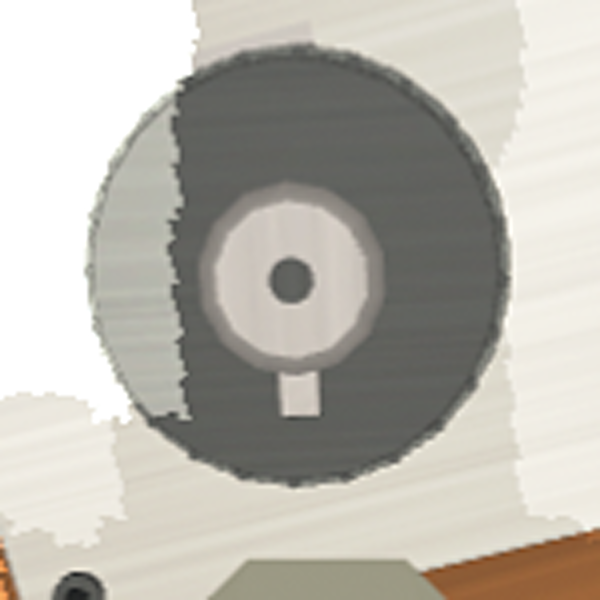

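```bash
python3 - <<'E'
from h import *
P=camera_params("wrist");f=lambda x,y,z:onz("wrist",(204+x/4-.4,59+y/4-.4),z,P)[:2]
h=f(292,279,.079);t=f(301.5,416,.071);b=f(299,372,.071)
print("hub",h,"flange",f(300,266,.055),"rim x",f(90,266,.055),f(510,266,.055),"topdia",np.linalg.norm(f(216,279,.079)-f(369,279,.079)))
print("key len",np.linalg.norm(t-h),"w",np.linalg.norm(f(281,416,.071)-f(322,416,.071)))
for v in (t-h,t-b): print(np.arctan2(v[1],v[0]))
e1,e2=f(281,416,.071)-f(278,372,.071),f(322,415,.071)-f(320,372,.071)
print(np.arctan2(e1[1],e1[0]),np.arctan2(e2[1],e2[0]))
s=observe();tcp=s["position"];print(tcp)
g=lambda x,y:onz("wrist",(204+x/4-.4,59+y/4-.4),tcp[2]-.019+.056,P)
r=R.from_rotvec(s["ee_rot"]).inv()
print("nest rear edge in tool:",r.apply(g(245,560)-tcp),r.apply(g(410,560)-tcp))
k=np.arctan2(*(t-h)[::-1])
togo([h[0],h[1],.15],k+np.pi/2)
E
```

```text
hub [ 0.4906 -0.0678] flange [ 0.489  -0.0663] rim x [ 0.4775 -0.1053] [ 0.5006 -0.0274] topdia 0.026957332817462595
key len 0.02505723075915409 w 0.007675693201743217
-0.23241664661532035
-0.2368411077127668
-0.22960434272984517 -0.24301701896945402
[ 0.554  -0.0801  0.1587]
nest rear edge in tool: [ 0.0407 -0.0081 -0.037 ] [ 0.0408  0.0075 -0.037 ]
shift [ 0.0643 -0.0064  0.0088] turn -0.05739319792972508 tool y yaw 1.2809864822498511 q7 1.4456362712750572 z axis [-0.0003  0.0011 -1.    ]
```

{"op": "jog_arm", "data": {
  "motion": [
    [[0.03, -0.003, 0, 0, 0, -0.03, 1], [0.055, -0.006, 0, 0, 0, -0.057, 1], [0.0643, -0.0064, 0.02, 0, 0, -0.057, 1], [0.0643, -0.0064, 0.04, 0, 0, -0.057, 1], [0.0643, -0.0064, 0.053, 0, 0, -0.057, 1], [0.0643, -0.0064, 0.053, 0, 0, -0.057, 1], [0.0643, -0.0064, 0.053, 0, 0, -0.057, 1], [0.0643, -0.0064, 0.053, 0, 0, -0.057, 1]]
  ]
}}

```text
clock: 4.93
position: [0.4915, -0.0683, 0.1065]
ee_rot: [0.365, 3.119, 0.001]
force: [0.7, -0.8, -1.4]
width: 0.585
gripper_force: 20.0
```

```bash
python3 - <<'E'
from h import *
togo([.4906,-.0678,.104],-.2335+np.pi/2);s=observe();print(s["position"],s["force"],s["ft_torque"])
E
```

```text
shift [0.001  0.0003 0.0025] turn 0.00043160272635200947 tool y yaw 1.3377279295212485 q7 1.4862200436037332 z axis [ 0.0009  0.0004 -1.    ]
[ 0.4915 -0.0683  0.1065] [ 0.675  -0.7567 -1.4086] [ 0.0162 -0.0542 -0.0366]
```

{"op": "jog_arm", "data": {
  "motion": [
    [[0.0005, 0, 0.004, 0, 0, 0, 1], [0.0005, 0, 0.007, 0, 0, 0, 1], [0.0005, 0, 0.01, 0, 0, 0, 1], [0.0005, 0, 0.012, 0, 0, 0, 1], [0.0005, 0, 0.0135, 0, 0, 0, 1], [0.0005, 0, 0.0135, 0, 0, 0, 1]]
  ]
}}

```text
clock: 5.43
position: [0.4903, -0.0692, 0.0919]
ee_rot: [-0.368, -3.119, 0.0]
force: [0.6, -0.4, -1.7]
width: 0.584
gripper_force: 20.0
```

```bash
python3 - <<'E'
from h import *
togo([.4906,-.0678,.104],-.2335+np.pi/2);s=observe();print(s["position"],s["force"],s["ft_torque"])
E
```

```text
shift [-0.      0.0014 -0.0121] turn -0.0014753143168924066 tool y yaw 1.335821012478004 q7 1.4929459937987455 z axis [-0.0005  0.     -1.    ]
[ 0.4903 -0.0692  0.0919] [ 0.6273 -0.3755 -1.7361] [ 0.0281 -0.0318 -0.0102]
```

{"op": "jog_arm", "data": {
  "motion": [
    [[0, 0, 0.001, 0, 0, 0, 1], [0, 0, 0.002, 0, 0, 0, 1], [0, 0, 0.003, 0, 0, 0, 1], [0, 0, 0.003, 0, 0, 0, 1]]
  ]
}}

```text
clock: 5.77
position: [0.4904, -0.0692, 0.0891]
ee_rot: [-0.368, -3.12, -0.0]
force: [-0.2, -0.5, -1.2]
width: 0.584
gripper_force: 20.0
```

{"op": "jog_arm", "data": {
  "motion": [
    [[0, 0, 0.001, 0, 0, 0, 1], [0, 0, 0.0015, 0, 0, 0, 1], [0, 0, 0.0015, 0, 0, 0, 1]]
  ]
}}

```text
clock: 6.02
position: [0.4904, -0.0691, 0.0876]
ee_rot: [-0.368, -3.12, -0.0]
force: [0.3, -0.2, -0.8]
width: 0.586
gripper_force: 20.0
```

{"op": "jog_arm", "data": {
  "motion": [
    [[0, 0, 0.001, 0, 0, 0, 1], [0, 0, 0.0015, 0, 0, 0, 1], [0, 0, 0.002, 0, 0, 0, 1], [0, 0, 0.002, 0, 0, 0, 1]]
  ]
}}

```text
clock: 6.35
position: [0.4904, -0.0692, 0.0856]
ee_rot: [-0.368, -3.12, -0.0]
force: [0.4, -0.7, -1.9]
width: 0.586
gripper_force: 20.0
```

{"op": "jog_arm", "data": {
  "motion": [
    [[0, 0, 0.001, 0, 0, 0, 1], [0, 0, 0.002, 0, 0, 0, 1], [0, 0, 0.002, 0, 0, 0, 1]]
  ]
}}

```text
clock: 6.6
position: [0.4903, -0.0692, 0.0835]
ee_rot: [-0.368, -3.12, -0.0]
force: [0.0, 0.1, -1.5]
width: 0.585
gripper_force: 20.0
```

{"op": "jog_arm", "data": {
  "motion": [
    [[0, 0, 0.001, 0, 0, 0, 1], [0, 0, 0.002, 0, 0, 0, 1], [0, 0, 0.003, 0, 0, 0, 1], [0, 0, 0.004, 0, 0, 0, 1], [0, 0, 0.005, 0, 0, 0, 1], [0, 0, 0.005, 0, 0, 0, 1]]
  ]
}}

```text
clock: 7.1
position: [0.4903, -0.0691, 0.0785]
ee_rot: [-0.368, -3.12, -0.0]
force: [0.2, 0.1, -1.3]
width: 0.588
gripper_force: 20.0
```

{"op": "jog_arm", "data": {
  "motion": [
    [[0, 0, 0.0005, 0, 0, 0, 1], [0, 0, 0.001, 0, 0, 0, 1], [0, 0, 0.0015, 0, 0, 0, 1], [0, 0, 0.0015, 0, 0, 0, 1]]
  ]
}}

```text
clock: 7.43
position: [0.4904, -0.0692, 0.0771]
ee_rot: [-0.368, -3.12, -0.0]
force: [-0.4, 0.4, -0.7]
width: 0.589
gripper_force: 20.0
```

{"op": "jog_arm", "data": {
  "motion": [
    [[0, 0, 0.0003, 0, 0, 0, 1], [0, 0, 0.0006, 0, 0, 0, 1], [0, 0, 0.0006, 0, 0, 0, 1]]
  ]
}}

```text
clock: 7.68
position: [0.4904, -0.0692, 0.0766]
ee_rot: [-0.368, -3.12, -0.0]
force: [0.2, 0.6, -0.9]
width: 0.587
gripper_force: 20.0
```

{"op": "jog_arm", "data": {
  "motion": [
    [[0, 0, 0.0003, 0, 0, 0, 1], [0, 0, 0.0006, 0, 0, 0, 1], [0, 0, 0.0006, 0, 0, 0, 1]]
  ]
}}

```text
clock: 7.93
position: [0.4904, -0.0691, 0.076]
ee_rot: [0.368, 3.12, 0.0]
force: [-0.8, 0.6, -0.8]
width: 0.585
gripper_force: 20.0
```

{"op": "jog_arm", "data": {
  "motion": [
    [[0, 0, 0.0003, 0, 0, 0, 1], [0, 0, 0.0005, 0, 0, 0, 1], [0, 0, 0.0005, 0, 0, 0, 1]]
  ]
}}

```text
clock: 8.18
position: [0.4905, -0.0691, 0.0757]
ee_rot: [0.368, 3.12, 0.0]
force: [-1.0, 0.9, 3.5]
width: 0.583
gripper_force: 20.0
```

{"op": "jog_arm", "data": {
  "motion": [
    [[0, 0, 0, 0, 0, 0, -0.6], [0, 0, 0, 0, 0, 0, -0.6], [0, 0, 0, 0, 0, 0, -0.6], [0, 0, 0, 0, 0, 0, -0.6], [0, 0, -0.02, 0, 0, 0, -0.6], [0, 0, -0.05, 0, 0, 0, -0.6], [0, 0, -0.09, 0, 0, 0, -0.6], [0, 0, -0.12, 0, 0, 0, -0.6], [0, 0, -0.12, 0, 0, 0, -0.6], [0, 0, -0.12, 0, 0, 0, -0.6]]
  ]
}}

```text
clock: 9.02
position: [0.4916, -0.0692, 0.1973]
ee_rot: [0.367, 3.116, 0.001]
force: [0.3, 0.8, -0.8]
width: 0.796
gripper_force: 0.0
```

```bash
python3 - <<'E'
from h import *
P=camera_params("wrist");print(observe()["position"])
im=get_image("wrist")
px=pix("wrist",[.4905,-.069,.111],P)[0];print(px)
x,y=px.astype(int);x0=max(0,x-75);y0=max(0,y-75)
print(x0,y0);cv2.imwrite("pics/w3.png",cv2.resize(im[y0:y0+150,x0:x0+150,::-1],None,fx=4,fy=4,interpolation=2))
for q in ["vial_centre","nest_large_centre"]:
  for r in silhouettes(q,"scene" if get_image("scene") is not None else 0)[:3]:
    ys,xs=np.nonzero(r["mask"]);print(q,round(r["p"],2),r["pixel"],xs.min(),xs.max(),ys.min(),ys.max(),onz("scene",r["pixel"],.03))
E
```

```text
[ 0.4916 -0.0692  0.1973]
[285.3512 211.6575]
210 136
vial_centre 0.5 [185.5, 276.1] 178 194 266 286 [ 0.4747 -0.2606  0.03  ]
nest_large_centre 0.61 [211.0, 314.5] 193 226 294 331 [ 0.5978 -0.2785  0.03  ]
```

View pics/w3.png

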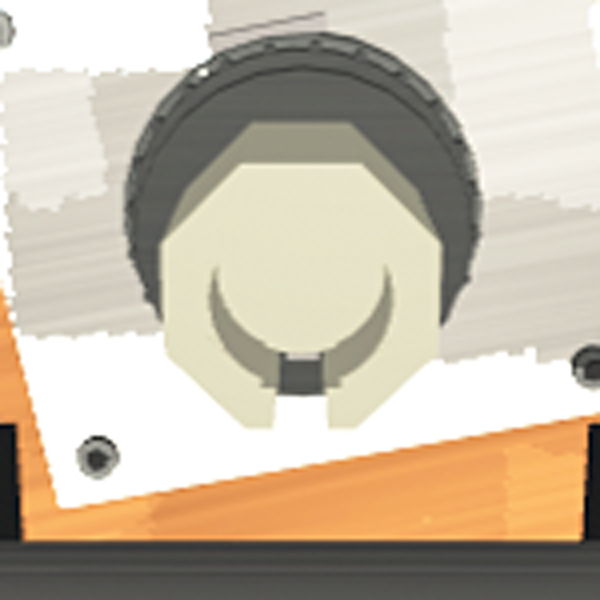

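{"op": "jog_arm", "data": {
  "motion": [
    [[-0.006, -0.04, 0, 0, 0, 0, -0.6], [-0.012, -0.08, 0, 0, 0, 0, -0.6], [-0.018, -0.12, 0, 0, 0, 0, -0.6], [-0.024, -0.16, 0, 0, 0, 0, -0.6], [-0.0284, -0.185, 0, 0, 0, 0, -0.6], [-0.0284, -0.187, 0, 0, 0, 0, -0.6], [-0.0284, -0.187, 0, 0, 0, 0, -0.6], [-0.0284, -0.187, 0, 0, 0, 0, -0.6]]
  ]
}}

```text
clock: 9.93
position: [0.4743, -0.2567, 0.1946]
ee_rot: [-0.368, -3.118, -0.002]
force: [-0.4, 0.1, 0.8]
width: 0.799
gripper_force: 0.0
```

```bash
python3 - <<'E'
from h import *
P=camera_params("wrist");s=observe();print(s["position"],s["ee_rot"])
im=get_image("wrist")
px=pix("wrist",[.476,-.257,.079],P)[0];print(px)
x,y=px.astype(int);x0=max(0,x-75);y0=max(0,y-75)
print(x0,y0);cv2.imwrite("pics/w4.png",cv2.resize(im[y0:y0+150,x0:x0+150,::-1],None,fx=4,fy=4,interpolation=2))
for r in silhouettes("vial_centre","wrist")[:2]:
    ys,xs=np.nonzero(r["mask"]);print(r["p"],r["pixel"],xs.min(),xs.max(),ys.min(),ys.max())
E
```

```text
[ 0.4743 -0.2567  0.1946] [-0.3678 -3.1183 -0.0015]
[285.6049 206.4368]
210 131
0.58 [282.9, 198.6] 265 298 176 217
```

View pics/w4.png

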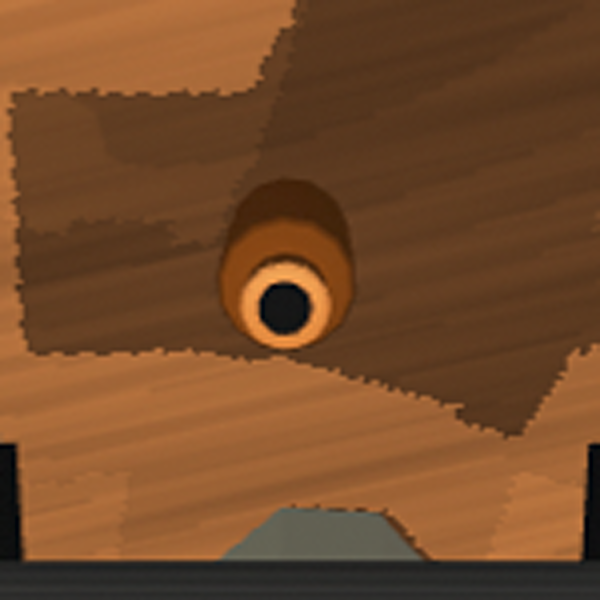

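```bash
python3 - <<'E'
from h import *
P=camera_params("wrist");s=observe();t=s["position"];r=R.from_rotvec(s["ee_rot"]).inv()
f=lambda x,y,z:r.apply(onz("wrist",(210+x/4-.4,131+y/4-.4),z,P)-t)
print("mouth",f(285,307,.079),"shoulder",f(287,283,.056),"w",f(219,283,.056)-f(355,283,.056))
g=lambda x,y:r.apply(onz("wrist",(210+x/4-.4,136+y/4-.4),.111-.1973+t[2],P)-t)
V=[(240,163),(362,163),(441,242),(440,355),(357,428),(247,428),(165,357),(162,242)]
G=np.array([g(*v) for v in V]);print("nest",G.mean(0),np.ptp(G,0))
E
```

```text
mouth [-0.0029 -0.0041  0.116 ] shoulder [-0.0031 -0.0039  0.139 ] w [-0.     -0.0318 -0.    ]
nest [ 0.0025 -0.0004  0.0863] [0.0531 0.0538 0.0001]
```

{"op": "jog_arm", "data": {
  "motion": [
    [[-0.003, -0.004, 0.04, 0, 0, 0, -0.6], [-0.003, -0.004, 0.08, 0, 0, 0, -0.6], [-0.003, -0.004, 0.115, 0, 0, 0, -0.6], [-0.003, -0.004, 0.145, 0, 0, 0, -0.6], [-0.003, -0.004, 0.165, 0, 0, 0, -0.6], [-0.003, -0.004, 0.165, 0, 0, 0, -0.6], [-0.003, -0.004, 0.165, 0, 0, 0, -0.6], [-0.003, -0.004, 0.165, 0, 0, 0, -0.6]]
  ]
}}

```text
clock: 10.7
position: [0.4775, -0.2619, 0.0317]
ee_rot: [0.366, 3.119, -0.0]
force: [0.0, -0.3, -0.1]
width: 0.802
gripper_force: 0.0
```

```bash
python3 - <<'E'
from h import *
togo([.4763,-.2613,.030],1.337);s=observe();print(s["position"],s["force"])
E
```

```text
shift [0.0013 0.0003 0.0017] turn -1.3594825634344332e-05 tool y yaw 1.3369864051743656 q7 1.9566956081368263 z axis [ 0.0013 -0.0003 -1.    ]
[ 0.4775 -0.2619  0.0317] [ 0.0097 -0.3022 -0.0522]
```

{"op": "jog_arm", "data": {
  "motion": [
    [[0, 0, 0.001, 0, 0, 0, -0.6], [0, 0, 0.001, 0, 0, 0, -0.6], [0, 0, 0.001, 0, 0, 0, 0.1], [0, 0, 0.001, 0, 0, 0, 0.2], [0, 0, 0.001, 0, 0, 0, 0.3], [0, 0, 0.001, 0, 0, 0, 1], [0, 0, 0.001, 0, 0, 0, 1], [0, 0, 0.001, 0, 0, 0, 1], [0, 0, 0.001, 0, 0, 0, 1]]
  ],
  "force": 12
}}

```text
clock: 11.45
position: [0.4765, -0.2622, 0.0295]
ee_rot: [-0.368, -3.12, -0.0]
force: [0.2, -0.6, 0.2]
width: 0.36
gripper_force: 12.0
```

```bash
python3 - <<'E'
from h import *
togo([.4763,-.2613,.030],1.337);s=observe();print(s["position"],s["force"])
E
```

```text
shift [ 0.0004  0.0008 -0.0005] turn -0.0010474933570470135 tool y yaw 1.335952506642953 q7 1.9578462976666853 z axis [-0.0001  0.0001 -1.    ]
[ 0.4765 -0.2622  0.0295] [ 0.2369 -0.6436  0.2059]
```

{"op": "jog_arm", "data": {
  "motion": [
    [[0, 0, -0.02, 0, 0, 0, 1], [0, 0, -0.05, 0, 0, 0, 1], [0, 0, -0.09, 0, 0, 0, 1], [-0.004, 0.02, -0.125, 0, 0, 0, 1], [-0.009, 0.055, -0.132, 0, 0, 0, 1], [-0.014, 0.09, -0.132, 0, 0, 0, 1], [-0.019, 0.125, -0.132, 0, 0, 0, 1], [-0.024, 0.16, -0.132, 0, 0, 0, 1], [-0.0276, 0.185, -0.132, 0, 0, 0, 1], [-0.0276, 0.191, -0.132, 0, 0, 0, 1]]
  ]
}}

```text
clock: 12.28
position: [0.5495, -0.077, 0.1613]
ee_rot: [0.358, 3.121, 0.004]
force: [0.4, 0.6, -0.6]
width: 0.353
gripper_force: 12.0
```

{"op": "jog_arm", "data": {
  "motion": [
    [[0, 0, 0, 0, 0, 0, 1], [0, 0, 0, 0, 0, 0, 1], [0, 0, 0, 0, 0, 0, 1]]
  ]
}}

```text
clock: 12.53
position: [0.5471, -0.0848, 0.1614]
ee_rot: [-0.372, -3.119, 0.001]
force: [-0.4, -1.2, 0.7]
width: 0.357
gripper_force: 12.0
```

```bash
python3 - <<'E'
from h import *
P=camera_params("wrist");s=observe();print(s["position"],s["ee_rot"],s["force"])
im=get_image("wrist")
px=pix("wrist",[.4895,-.069,.111],P)[0];print(px)
x,y=px.astype(int);x0=max(0,x-80);y0=max(0,y-70)
print(x0,y0);cv2.imwrite("pics/w5.png",cv2.resize(im[y0:y0+150,x0:x0+160,::-1],None,fx=4,fy=4,interpolation=2))
E
```

```text
[ 0.5471 -0.0848  0.1614] [-0.3716 -3.1191  0.0015] [-0.3937 -1.2368  0.7146]
[288.8321 136.811 ]
208 66
```

View pics/w5.png

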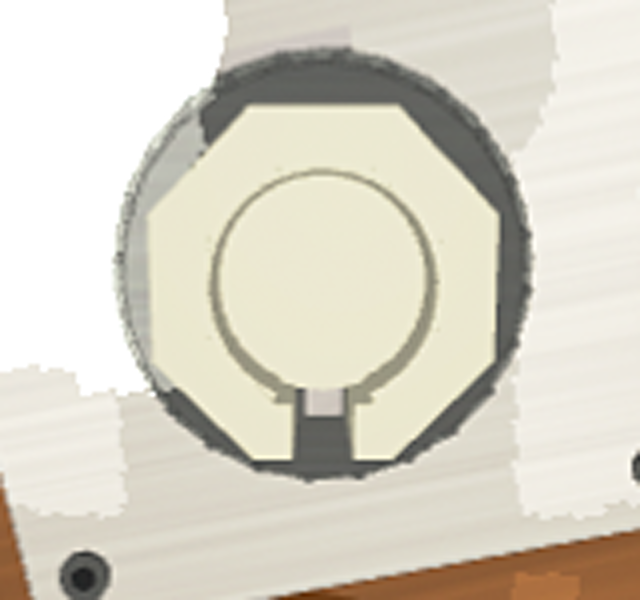

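```bash
python3 - <<'E'
from h import *
P=camera_params("wrist");s=observe();t=s["position"];r=R.from_rotvec(s["ee_rot"]).inv()
g=lambda x,y:r.apply(onz("wrist",(208+x/4-.4,66+y/4-.4),.111,P)-t)
V=[(245,104),(401,104),(499,213),(497,360),(396,460),(253,460),(152,365),(149,213)]
G=np.array([g(*v) for v in V]);c=G.mean(0);print(s["position"],"nest tool",c,np.ptp(G,0),"world",R.from_rotvec(s["ee_rot"]).apply(c)+t)
E
```

```text
[ 0.5472 -0.0849  0.1615] nest tool [0.0591 0.0017 0.0505] [0.054  0.0545 0.    ] world [ 0.4901 -0.0694  0.111 ]
```

{"op": "jog_arm", "data": {
  "motion": [
    [[0.03, 0.001, 0, 0, 0, 0, 1], [0.055, 0.0015, 0, 0, 0, 0, 1], [0.0588, 0.0015, 0, 0, 0, 0, 1], [0.0588, 0.0015, 0.008, 0, 0, 0, 1], [0.0588, 0.0015, 0.014, 0, 0, 0, 1], [0.0588, 0.0015, 0.014, 0, 0, 0, 1], [0.0588, 0.0015, 0.014, 0, 0, 0, 1], [0.0588, 0.0015, 0.014, 0, 0, 0, 1]]
  ]
}}

```text
clock: 13.25
position: [0.4916, -0.0682, 0.1473]
ee_rot: [-0.369, -3.12, 0.001]
force: [-1.0, -0.7, -0.0]
width: 0.354
gripper_force: 12.0
```

```bash
python3 - <<'E'
from h import *
togo([.4905,-.0694,.1475],1.337);s=observe();print(s["position"],s["force"])
E
```

```text
shift [ 0.0008 -0.0014 -0.0002] turn -0.0016293738999713092 tool y yaw 1.3353706261000287 q7 1.4847750979999677 z axis [-0.0001 -0.0003 -1.    ]
[ 0.4916 -0.0682  0.1473] [-1.0137 -0.6561 -0.0422]
```

{"op": "jog_arm", "data": {
  "motion": [
    [[0, 0, 0, 0, 0, 0, 1], [0, 0, 0, 0, 0, 0, 1], [0, 0, 0, 0, 0, 0, 1]]
  ]
}}

```text
clock: 13.5
position: [0.4912, -0.0678, 0.1476]
ee_rot: [0.368, 3.12, -0.0]
force: [0.2, -0.4, -1.3]
width: 0.357
gripper_force: 12.0
```

```bash
python3 - <<'E'
from h import *
togo([.4905,-.0694,.1475],1.337);s=observe();print(s["position"],s["force"])
E
```

```text
shift [ 0.0003 -0.0017  0.0001] turn -0.0011200620160389807 tool y yaw 1.335879937983961 q7 1.4846174755875838 z axis [ 0.0002 -0.     -1.    ]
[ 0.4912 -0.0678  0.1476] [ 0.2339 -0.3643 -1.3018]
```

{"op": "jog_arm", "data": {
  "motion": [
    [[0.0003, -0.0015, 0, 0, 0, 0, 1], [0.0003, -0.0015, 0.002, 0, 0, 0, 1], [0.0003, -0.0015, 0.004, 0, 0, 0, 1], [0.0003, -0.0015, 0.006, 0, 0, 0, 1], [0.0003, -0.0015, 0.007, 0, 0, 0, 1], [0.0003, -0.0015, 0.008, 0, 0, 0, 1], [0.0003, -0.0015, 0.008, 0, 0, 0, 1]]
  ]
}}

```text
clock: 14.08
position: [0.4902, -0.0691, 0.1393]
ee_rot: [-0.368, -3.12, 0.0]
force: [0.3, -0.2, -0.5]
width: 0.358
gripper_force: 12.0
```

{"op": "jog_arm", "data": {
  "motion": [
    [[0, 0, 0.001, 0, 0, 0, 1], [0, 0, 0.002, 0, 0, 0, 1], [0, 0, 0.002, 0, 0, 0, 1]]
  ]
}}

```text
clock: 14.33
position: [0.4903, -0.0691, 0.1374]
ee_rot: [-0.368, -3.12, -0.0]
force: [0.6, -0.1, -1.1]
width: 0.358
gripper_force: 12.0
```

{"op": "jog_arm", "data": {
  "motion": [
    [[0, 0, 0.001, 0, 0, 0, 1], [0, 0, 0.002, 0, 0, 0, 1], [0, 0, 0.002, 0, 0, 0, 1]]
  ]
}}

```text
clock: 14.58
position: [0.4902, -0.0691, 0.1353]
ee_rot: [-0.368, -3.12, -0.0]
force: [-0.8, 0.3, -0.3]
width: 0.358
gripper_force: 12.0
```

{"op": "jog_arm", "data": {
  "motion": [
    [[0, 0, 0.0015, 0, 0, 0, 1], [0, 0, 0.003, 0, 0, 0, 1], [0, 0, 0.0045, 0, 0, 0, 1], [0, 0, 0.006, 0, 0, 0, 1], [0, 0, 0.007, 0, 0, 0, 1], [0, 0, 0.007, 0, 0, 0, 1]]
  ]
}}

```text
clock: 15.08
position: [0.4902, -0.0691, 0.1283]
ee_rot: [-0.368, -3.12, 0.0]
force: [0.4, -0.2, -1.0]
width: 0.359
gripper_force: 12.0
```

{"op": "jog_arm", "data": {
  "motion": [
    [[0, 0, 0.0015, 0, 0, 0, 1], [0, 0, 0.003, 0, 0, 0, 1], [0, 0, 0.0045, 0, 0, 0, 1], [0, 0, 0.006, 0, 0, 0, 1], [0, 0, 0.0075, 0, 0, 0, 1], [0, 0, 0.009, 0, 0, 0, 1], [0, 0, 0.009, 0, 0, 0, 1]]
  ]
}}

```text
clock: 15.67
position: [0.4901, -0.0691, 0.1192]
ee_rot: [-0.368, -3.119, 0.0]
force: [-0.1, -0.0, -1.1]
width: 0.358
gripper_force: 12.0
```

{"op": "jog_arm", "data": {
  "motion": [
    [[0, 0, 0.0005, 0, 0, 0, 1], [0, 0, 0.001, 0, 0, 0, 1], [0, 0, 0.0013, 0, 0, 0, 1], [0, 0, 0.0013, 0, 0, 0, 1]]
  ]
}}

```text
clock: 16.0
position: [0.4903, -0.0691, 0.1182]
ee_rot: [0.368, 3.12, 0.0]
force: [-0.5, 0.1, -1.5]
width: 0.357
gripper_force: 12.0
```

{"op": "jog_arm", "data": {
  "motion": [
    [[0, 0, 0.0004, 0, 0, 0, 1], [0, 0, 0.0008, 0, 0, 0, 1], [0, 0, 0.001, 0, 0, 0, 1], [0, 0, 0.001, 0, 0, 0, 1]]
  ]
}}

```text
clock: 16.33
position: [0.4903, -0.0691, 0.1172]
ee_rot: [0.368, 3.12, 0.0]
force: [0.1, -0.7, -0.7]
width: 0.362
gripper_force: 12.0
```

{"op": "jog_arm", "data": {
  "motion": [
    [[0, 0, 0.0003, 0, 0, 0, 1], [0, 0, 0.0005, 0, 0, 0, 1], [0, 0, 0.0005, 0, 0, 0, 1]]
  ]
}}

```text
clock: 16.58
position: [0.4903, -0.0691, 0.1167]
ee_rot: [-0.368, -3.12, -0.0]
force: [-1.0, -0.3, -0.8]
width: 0.358
gripper_force: 12.0
```

{"op": "jog_arm", "data": {
  "motion": [
    [[0, 0, 0.0003, 0, 0, 0, 1], [0, 0, 0.0004, 0, 0, 0, 1], [0, 0, 0.0004, 0, 0, 0, 1]]
  ]
}}

```text
clock: 16.83
position: [0.4904, -0.0692, 0.1164]
ee_rot: [0.368, 3.12, 0.0]
force: [-0.6, -0.2, 0.1]
width: 0.358
gripper_force: 12.0
```

{"op": "jog_arm", "data": {
  "motion": [
    [[0, 0, 0.0002, 0, 0, 0, 1], [0, 0, 0.0003, 0, 0, 0, 1], [0, 0, 0.0003, 0, 0, 0, 1]]
  ]
}}

```text
clock: 17.08
position: [0.4905, -0.0692, 0.1162]
ee_rot: [0.368, 3.12, 0.0]
force: [0.2, 0.1, 2.1]
width: 0.358
gripper_force: 12.0
```

{"op": "jog_arm", "data": {
  "motion": [
    [[0, 0, 0, 0, 0, 0, 0.2], [0, 0, 0, 0, 0, 0, 0.0], [0, 0, 0, 0, 0, 0, -0.3], [0, 0, 0, 0, 0, 0, -0.5], [0, 0, 0, 0, 0, 0, -0.5], [0, 0, -0.02, 0, 0, 0, -0.5], [0, 0, -0.05, 0, 0, 0, -0.5], [0, 0, -0.09, 0, 0, 0, -0.5], [0, 0, -0.12, 0, 0, 0, -0.5], [0, 0, -0.12, 0, 0, 0, -0.5]]
  ]
}}

```text
clock: 17.92
position: [0.4934, -0.0696, 0.2419]
ee_rot: [0.368, 3.111, 0.002]
force: [1.2, -0.5, 0.1]
width: 0.751
gripper_force: 0.0
```

```bash
python3 - <<'E'
from h import *
print(observe()["position"],observe()["width"])
im=get_image("wrist");im2=get_image("side")
a=cv2.resize(im[100:300,200:370,::-1],(510,600));b=cv2.resize(im2[130:250,260:320,::-1],(290,600))
cv2.imwrite("pics/w6.png",np.hstack([a,b]))
E
```

```text
[ 0.4934 -0.0696  0.2419] 0.7509703899936118
```

View pics/w6.png

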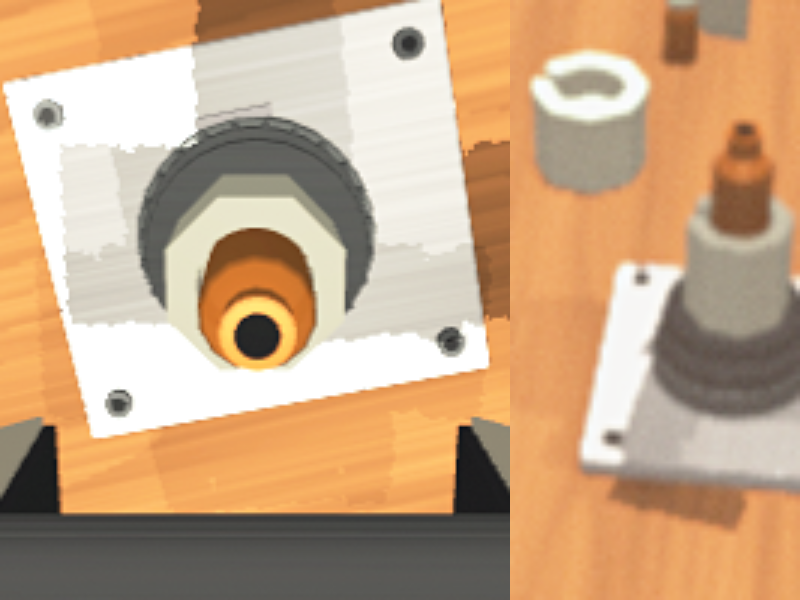

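The nest sits home on the flange. The vial stands upright in its pocket, with its mouth at about (257,335) in the left half of the picture. The gripper is clear.

```bash
python3 -c "
from cell import *
print(sign_off())"
```

```text
the job is handed in; nothing more can be done
None
```

The middle nest is fully home on the flange with the key in its slot, and the open 30 ml vial stands upright on the pocket floor, released; I handed the job in at about 18 s, having moved nothing else on the table.

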